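# Snap the dust lid onto the bolt bin

### The job

The open blue bin of bolts needs its dust lid: take the white lid with the dark blue fin from the sloped stand and push it straight down onto the bin until the orange hooks at both ends have clicked over it and it sits fully home. Then let go of it. Do not knock the two cartons or the long bolt out of place.

Things in the scene. Friction and masses are not known exactly. Their poses are not given: they have to be found in the camera images.
- lid_mid (a point): Loose white lid (0.11 kg): plate 90 x 120 x 6 mm (x, y, z), plug 10 mm deep below it, grip fin on top. Point: lid's centre half-way up; plate underside 16 mm below, plate top 10 mm below, fin top 26 mm above. z out through the fin. Starts plug down on the stand, tilted 25 degrees with it, x up the slope, long edge against the lip. Either way round fits.
- fin_mid (a point): Middle of the lid's dark blue, flat-sided upright grip fin: 14 mm thick (lid x), 34 mm long (lid y), 36 mm tall; 8 mm above lid_mid along the lid's z, same axes. The plug under the plate is centred, tapering from about 68 x 108 mm at the plate to 60 x 100 mm at its bottom.
- seat (a point): Centre of the mouth of the blue bin, at rim height. Bin fixed, upright, 80 x 120 mm outside (x, y), rim 55 mm above the table, mouth 72 x 112 mm, bolts inside to at most 38 mm above the table. Lid fully home: plate flat on the rim, lid_mid 16 mm straight above this point, x and y axes parallel to the bin's or half a turn apart. z up.
- hook_a (a joint): Orange snap hook at the bin's +y end, 24 mm wide, 65 mm out. 0 = upright, grows outward (rad, max 0.4), springs back. Barb overhangs the lid's end by 5 mm, its flat underside 7.5 mm above the rim; sloped top, to 25 mm above the rim, is wedged outward (0.1 to 0.15) as the lid is pressed down, then snaps over it. Both need 8 to 20 N, peak 9 to 12 mm before home; then easy.
- hook_b (a joint): The same hook at the bin's -y end.
- stand: Dark steel stand, fixed, 170 mm wide (y), origin on the table. Deck rises at 25 degrees along its +x, away from the robot; deck middle 56 mm above the origin. Stop lip 16 mm tall along its low edge, 47 mm down the slope from the middle; side flanges 10 mm. Deck ends 77 mm up the slope. Stand may be left and bin right, or the reverse.
- blue_carton: Blue carton, loose, 80 x 140 x 85 mm high (x, y, z), about 0.9 kg, origin at the centre of its underside. Bystander.
- brown_carton: Brown carton, loose, 80 x 160 x 95 mm high, about 1.1 kg, origin at the centre of its underside. Bystander.
- bolt: Loose steel bolt with nut lying on the table, 132 mm long (along its x), 24 mm across the head, origin on the table below its middle. Bystander.
There are look-alikes about, which are no part of the job. What is shaped like the part that bears lid_mid but purple is not meant.

How it is judged:
At the end, for the whole second after the job is handed in: The lid sits fully home on the bin (lid_mid 16 mm above the seat point, within 2.5 mm; within 6 mm sideways; level within 0.05 rad; axes parallel to the bin's within 0.1 rad either way round), both hooks are back upright over it (below 0.04 rad), lid at rest and released (z of lid_mid in the frame of seat between 0.0135 and 0.0185 m and horizontal distance between lid_mid and seat below 0.006 m and angle between the z axis of lid_mid and the z axis of seat, either way round below 0.05 rad and angle between the x axis of lid_mid and the x axis of seat, either way round below 0.1 rad and value of joint each of hook_a, hook_b below 0.04 rad and linear speed of lid below 0.02 m/s); the robot touches nothing.
It fails at once if the blue carton is pushed more than 30 mm (distance of blue_carton from where it was at the start of the episode above 0.03 m).
It fails at once if the brown carton is pushed more than 30 mm (distance of brown_carton from where it was at the start of the episode above 0.03 m).
It fails at once if the bolt is pushed more than 30 mm (distance of bolt from where it was at the start of the episode above 0.03 m).
It also fails if it takes over 45 s, if anything falls off the work surface, if the arm or the gripper's body presses on something with over 40 N, if the wrist force passes 120 N, or if a joint passes its speed limit or range.

### The arm

A 7-joint arm with a two-finger parallel gripper is mounted at the origin on the work surface. World frame = base frame: x ahead of the robot, y to its left, z up, the work surface at z = 0. Lengths are in m, angles in rad, forces in N, time in s.
With the tool pointing down it reaches from about 0.425 to 0.95 m from the base axis. Payload 4.7 kg.
Tool frame: the origin (TCP) lies on the centre line of the jaws, within the pads' length; the fingertips stand 19 mm ahead of it and the grasp point (between the pads) is the TCP; z points along the fingers, y is the direction in which the jaws open and shut (so a half turn about z gives the same grasp; the last joint's range is limited). The gripper opens to 87 mm and grips with 3 to 60 N. Pads are 19 mm wide; open, the fingers measure 117 mm over their backs; the gripper's body (75 mm by 190 mm) begins 51 mm behind the grasp point.
Start: joints at [1.122, 0.469, -0.049, 1.532, 0.024, 1.141, -0.082], TCP at [0.275, -0.616, 0.242] pointing down, gripper open.
Joint ranges: [-2.59, 2.59], [-0.33, 1.99], [-1.39, 1.29], [0.1, 2.45], [-1.04, 4.18], [0.21, 1.99], [-2.66, 2.66]. Speed limits (rad/s): [2.57, 2.57, 3.14, 3.14, 3.14, 3.14, 3.14].

### API

Orientations are given as [roll, pitch, yaw] about the fixed x, y, z axes, in that order (R = Rz(yaw) Ry(pitch) Rx(roll)).
In Python, from station import ctrl gives the robot as it stands.
- The arm moves only by the tool carry_out, never from a script. Its argument "moves" is a list of rows, each a list of 2 entries, a list of its own where there are three numbers: the shift along the tool's x, y, z in mm, then the turn, a rotation vector about the tool's x, y, z in degrees. In form: [[[x, y, z], [wx, wy, wz]], ...]. A call has exactly 8 rows; each row is the pose to reach, as a shift and turn from the pose measured when the call began, along the tool's axes at that moment; what a row does not reach only later rows make up. A row lasts 1/8 s, in which the tool goes at most 62.5 mm and 10.7 degrees, less where a joint would pass 70% of its speed; a pose out of reach is approached as far as the arm can. A call with a gripper value outside its range is refused whole. "grip" is the closure in counts, from 0 (fully open) to 255 (shut), set as the call begins (left out, the last holds). The fingers move at their own pace and stop on an object; "squeeze" is the grip in N (left out, the last holds). Time passes only in rows, so rows that repeat a pose let the fingers close, or fill a call up. It gives the time, the measured TCP pose, the force and the opening at its end, in the units of the state.
- ctrl.get_state(): the state, without advancing time (a new reading comes with each control period).
- ctrl.capture(name): name is "side" or "top" or "wrist"; returns a dict with "pixels" (420x560x3 uint8, red, green, blue), "depth" (420x560 float32, m along the optical axis (not along the pixel's ray), 0 where there is no reading), "fovy" (degrees; the focal length in pixels is half the picture's height over the tangent of half this angle, whatever the lens; pixels are square), "cx", "cy" (the principal point, pixels), "k1" (the pictures are not rectified: a ray, as slopes to the right and down, at radius r is drawn at 1 + k1 r^2 times it, then the intrinsics apply), "extrinsics" (4x4, takes a point from camera to world coordinates); the wrist camera has in their place "mount" (4x4, takes a point from camera to tool coordinates, whose origin is the TCP and whose axes are the flange's). Camera axes: x right, y down, z forward; pixel columns grow to the right and rows downward; lengths in m; the calibration is good to about 2 mm. A picture is of the moment at which its call begins: read the wrist's pose just before it.
- ctrl.hand_in(): hands the job in, once; it reports no verdict.
The state is a dict: "time_s": time; "joint_positions": joint angles; "joint_vel": joint speeds; "tau": joint torques, N m; "eef_pos": TCP position; "ee_rot": TCP orientation; "force": force on the tool from outside, world axes, zero at the start; "moment": the same for the moment, N m; "grip_width": finger opening in m.
Only numpy, scipy, OpenCV 4.12 (cv2) and the standard library are available. Lean on these libraries where they do the work, as an engineer would, in place of code of your own. Each camera call takes 0.05 s, during which the arm holds its last target.

## Working session

There is one attempt and no reset: what is moved stays moved. The work goes in short steps, Python scripts to look and compute and a tool call to move; the robot and the scene stay as the last step left them, time stands still between calls to the robot, and variables do not carry over. Pictures are saved under pics/ and viewed, and the job is handed in when it is done.

Besides the shell and the picture viewer there is one more tool, called after "Emit:" as a command line: name --argument value ..., lists and objects as JSON in quotes. carry_out: Moves the arm, as the interface text tells. Its arguments: {"type":"object","properties":{"moves":{"type":"array","items":{"type":"array"}},"grip":{"type":"number"},"squeeze":{"type":"number"}},"required":["moves"]}

```bash
mkdir -p pics; ls
python3 - <<'E'
from station import ctrl
import cv2,pickle
s=ctrl.get_state();print(s)
d={}
for n in ["side","top","wrist"]:
    c=ctrl.capture(n);d[n]=c
    cv2.imwrite(f"pics/{n}0.png",c["pixels"][:,:,::-1])
    print(n,{k:v for k,v in c.items() if k not in("pixels","depth")})
d["state"]=s
pickle.dump(d,open("d0.pkl","wb"))
E
```

```text
pics
{'time_s': 0.0, 'joint_positions': array([ 1.1220878 ,  0.46943855, -0.04859659,  1.53369353,  0.02409184,
        1.14097025, -0.08232674]), 'joint_vel': array([-4.65986880e-04, -9.61537800e-04, -1.00875311e-03,  1.10876905e-03,
       -1.22715273e-04,  1.20202885e-05,  5.29051838e-04]), 'tau': array([ 2.71391045e-04, -5.07982993e+01, -8.08377215e-02, -2.36159384e+01,
       -6.13795314e-02,  3.80123325e-02,  1.91154459e-04]), 'eef_pos': array([ 0.27490722, -0.61587304,  0.24050151]), 'ee_rot': array([-3.13966924e+00,  6.15484645e-05,  4.19811530e-01]), 'force': array([ 0.41345385, -0.08748791, -0.77590193]), 'moment': array([-0.0273929 , -0.02681441, -0.03515725]), 'grip_width': 0.08710789616656052}
side {'fovy': 57.803116255317946, 'cx': 284.3394196248067, 'cy': 204.05088824786503, 'k1': -0.0044360352616456804, 'extrinsics': array([[ 0.94976563, -0.17313159,  0.26071192,  0.41217303],
       [-0.31242671, -0.57321937,  0.75750188, -0.52353149],
       [ 0.01829762, -0.80090262, -0.59851499,  0.53356228],
       [ 0.        ,  0.        ,  0.        ,  1.        ]])}
top {'fovy': 50.06904452634092, 'cx': 282.71701046663173, 'cy': 212.26589233020408, 'k1': -0.07079961276590716, 'extrinsics': array([[ 0.00173209, -0.99922801,  0.03924774,  0.54236943],
       [-0.99970141, -0.00268686, -0.02428716,  0.02623741],
       [ 0.02437386, -0.03919396, -0.99893431,  0.86473901],
       [ 0.        ,  0.        ,  0.        ,  1.        ]])}
wrist {'fovy': 68.92972989995474, 'cx': 276.13610034902905, 'cy': 205.97210114438298, 'k1': -0.03328862536813371, 'mount': array([[ 5.07737589e-05, -9.63941094e-01, -2.66115697e-01,
         7.35363284e-02],
       [ 9.99999715e-01,  2.49234134e-04, -7.11995877e-04,
         3.69116419e-04],
       [ 7.52647200e-04, -2.66115585e-01,  9.63940833e-01,
        -1.43714266e-01],
       [ 0.00000000e+00,  0.00000000e+00,  0.00000000e+00,
         1.00000000e+00]])}
```

View pics/top0.png

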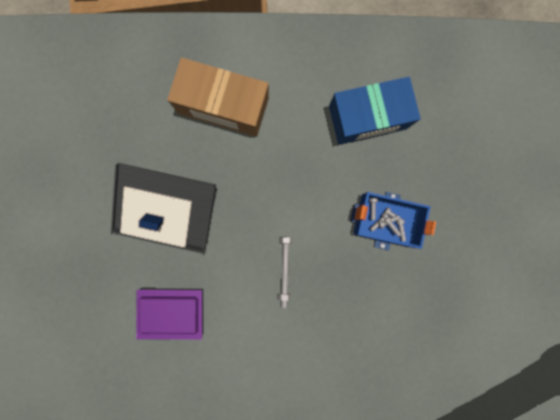

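View pics/side0.png

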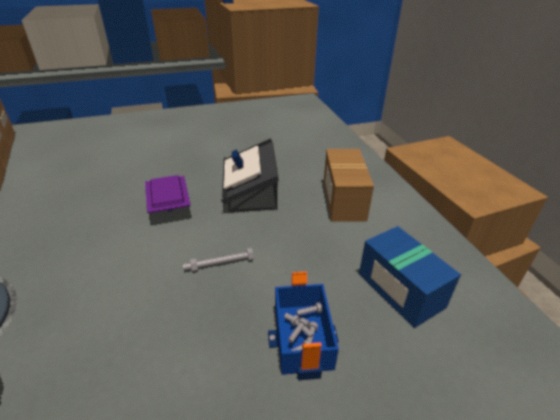

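The top view shows the stand with the white lid at about (163,207), the bin at (394,221), the bolt at (286,270), brown carton at (219,97), blue carton at (375,110), and the purple decoy at (170,314). The side view agrees.

```bash
cat > h.py <<'E'
import numpy as np,cv2,pickle
from scipy.spatial.transform import Rotation as R
def K(c):
    f=c["pixels"].shape[0]/2/np.tan(np.radians(c["fovy"])/2)
    return np.array([[f,0,c["cx"]],[0,f,c["cy"]],[0,0,1.]]),np.array([c["k1"],0,0,0,0.])
def ext(c,s=None):
    if "extrinsics" in c: return c["extrinsics"]
    T=np.eye(4);T[:3,:3]=R.from_euler("xyz",s["ee_rot"]).as_matrix();T[:3,3]=s["eef_pos"];return T@c["mount"]
def rays(c,uv,s=None):
    k,d=K(c);p=cv2.undistortPoints(np.asarray(uv,float).reshape(-1,1,2),k,d).reshape(-1,2)
    E=ext(c,s);return E[:3,3],np.c_[p,np.ones(len(p))]@E[:3,:3].T
def onz(c,uv,z,s=None):
    o,r=rays(c,uv,s);return o+r*((z-o[2])/r[:,2])[:,None]
def onplane(c,uv,p0,n,s=None):
    o,r=rays(c,uv,s);return o+r*(((p0-o)@n)/(r@n))[:,None]
def cloud(c,uv,s=None):
    uv=np.asarray(uv).astype(int);o,r=rays(c,uv,s);return o+r*c["depth"][uv[:,1],uv[:,0]][:,None]
def proj(c,P,s=None):
    k,d=K(c);E=np.linalg.inv(ext(c,s));return cv2.projectPoints(np.asarray(P,float).reshape(-1,1,3),cv2.Rodrigues(E[:3,:3])[0],E[:3,3],k,d)[0].reshape(-1,2)
def mask(c,lo,hi,box=None):
    h=cv2.cvtColor(c["pixels"],cv2.COLOR_RGB2HSV);m=cv2.inRange(h,lo,hi)
    if box: z=np.zeros_like(m);x0,y0,x1,y1=box;z[y0:y1,x0:x1]=m[y0:y1,x0:x1];m=z
    return m
def pix(m): return np.argwhere(m>0)[:,::-1]
E
python3 - <<'E'
from h import *
d=pickle.load(open("d0.pkl","rb"))
for n,tb in (("top",[(280,150),(100,380),(450,300)]),("side",[(150,280),(420,350),(300,130)])):
    c=d[n];print(n,"table",cloud(c,tb).round(4).tolist())
c=d["top"]
m=mask(c,(0,0,150),(40,80,255),(100,150,230,260));p=pix(m);P=cloud(c,p);print("lid",len(p),P.mean(0))
k=np.ones(len(P),bool)
for _ in range(5):
    q=P[k].mean(0);n=np.linalg.svd(P[k]-q)[2][2];n*=np.sign(n[2]);r=(P-q)@n;k=abs(r)<.003
print(n,np.degrees(np.arccos(n[2])),"yaw downhill->stand x",np.degrees(np.arctan2(-n[1],-n[0])),k.sum(),r[k].std())
h=cv2.convexHull(p);b=cv2.boxPoints(cv2.minAreaRect(h));B=onplane(c,b,q,n);print(B.round(4),np.linalg.norm(np.diff(np.r_[B,B[:1]],axis=0),axis=1),"centre",B.mean(0))
for n_,box in (("top",(340,180,450,260)),("side",(250,250,360,390))):
    c=d[n_]
    m=mask(c,(0,130,120),(20,255,255),box)
    for ct in cv2.findContours(m,0,2)[0]:
        if cv2.contourArea(ct)<15: continue
        z=np.zeros_like(m);cv2.drawContours(z,[ct],-1,255,-1);z&=m
        PP=cloud(c,pix(z));print(n_,"orange",cv2.contourArea(ct),np.median(PP,0).round(4),PP[:,2].max())
    m=mask(c,(100,120,40),(125,255,255),box);P=cloud(c,pix(m));k=(P[:,2]>.048)&(P[:,2]<.064)
    uv=pix(m)[k];Q=onz(c,uv,.055)[:,:2].astype(np.float32);rr=cv2.minAreaRect(Q);print(n_,"rim",k.sum(),P[k].mean(0),rr)
E
```

```text
top table [[0.6969, 0.0107, 0.001], [0.2526, 0.3562, -0.0009], [0.4061, -0.3209, 0.0025]]
side table [[0.3359, 0.0013, 0.0007], [0.7274, -0.2719, 0.0018], [0.8133, 0.5062, 0.0022]]
lid 2824 [0.56644485 0.23138231 0.07364323]
[-0.47284389  0.12295533  0.87252544] 29.246548268965814 yaw downhill->stand x -14.576022844943267 2064 0.0016498406654922952
[[0.5387 0.3143 0.0443]
 [0.6175 0.2814 0.0917]
 [0.5906 0.1588 0.0943]
 [0.5109 0.1845 0.0475]] [0.09765355 0.12546095 0.09594596 0.13276572] centre [0.56444656 0.23476068 0.06946071]
top orange 97.0 [ 0.5478 -0.2561  0.0738] 0.8647390117857907
top orange 55.5 [ 0.5742 -0.1342  0.0765] 0.08101797244928721
top rim 429 [ 0.55977351 -0.19705157  0.05435661] ((0.5605095028877258, -0.19553308188915253), (0.12011684477329254, 0.08045932650566101), 77.51287078857422)
side orange 352.5 [ 0.5465 -0.259   0.0572] 0.53356227940133
side orange 165.5 [ 0.5738 -0.1353  0.073 ] 0.53356227940133
side rim 818 [ 0.56113922 -0.19662565  0.05457033] ((0.5607511401176453, -0.19619117677211761), (0.12452784925699234, 0.08087857067584991), 77.70907592773438)
```

Run:
```python
import cv2
a=cv2.imread("pics/top0.png")
b=cv2.hconcat([cv2.resize(a[150:270,100:230],None,fx=3,fy=3),cv2.resize(a[150:270,330:460],None,fx=3,fy=3)])
cv2.imwrite("pics/z0.png",b)
```

```text
(no output)
```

View pics/z0.png

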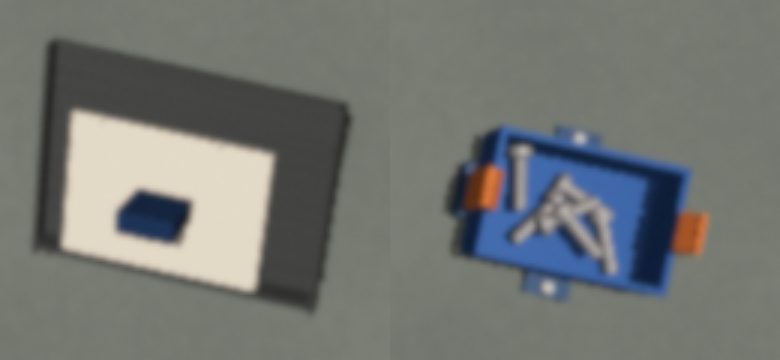

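```bash
cat >> h.py <<'E'
def go(s,p,Rt):
    R0=R.from_euler("xyz",s["ee_rot"])
    print("shift mm",(R0.inv().apply(np.array(p)-s["eef_pos"])*1000).round(1),"rotvec deg",np.degrees((R0.inv()*Rt).as_rotvec()).round(2))
E
python3 - <<'E'
from h import *
from station import ctrl
s=ctrl.get_state()
go(s,[.56,-.196,.23],R.from_euler("xyz",[np.pi,0,np.radians(77.6)]))
d=pickle.load(open("d0.pkl","rb"));c=d["top"]
# lid yaw with tilt 25 imposed
m=mask(c,(0,0,150),(40,80,255),(100,150,230,260));h=cv2.convexHull(pix(m));a=cv2.approxPolyN(h,4) if hasattr(cv2,'approxPolyN') else None
a=a.reshape(-1,2);print(a)
yaw=np.radians(-13)
for _ in range(4):
    n=np.array([-np.sin(.4363)*np.cos(yaw),-np.sin(.4363)*np.sin(yaw),np.cos(.4363)])
    p=pix(cv2.erode(m,np.ones((5,5))));P=cloud(c,p);P=P[abs((P-np.median(P,0))@n)<.01];q=np.median(P,0);q=q+n*np.median((P-q)@n)
    B=onplane(c,a,q,n);ed=np.diff(np.r_[B,B[:1]],axis=0);L=np.linalg.norm(ed,axis=1)
    i=np.argsort(L)[2:];e=ed[i[0]]/L[i[0]]-ed[i[1]]/L[i[1]]
    e*=np.sign(e[1]);e-=n*(e@n);yaw=np.arctan2(-e[0],e[1])
    print(np.degrees(yaw),L,B.mean(0),q)
E
```

```text
shift mm [ 431.5 -267.3   11.1] rotvec deg [-8.000e-02 -4.000e-02 -5.354e+01]
[[185 247]
 [120 233]
 [123 186]
 [191 201]]
-12.038043361660426 [0.12128376 0.09204893 0.1214318  0.09094832] [0.564165   0.23344639 0.06986895] [0.57221453 0.22631081 0.07427442]
-12.05058280705313 [0.12102624 0.09199562 0.12117633 0.09100525] [0.56415684 0.2334076  0.06988032] [0.5722249  0.22630529 0.07425014]
-12.050419323801197 [0.1210297  0.09199647 0.12117976 0.09100466] [0.56415697 0.23340837 0.06987914] [0.57222514 0.22630528 0.07424963]
-12.050421455214051 [0.12102966 0.09199646 0.12117972 0.09100466] [0.56415697 0.23340836 0.06987915] [0.57222514 0.22630528 0.07424963]
```

Emit:
carry_out --moves '[[[50,-31,0],[0,0,-6]],[[104,-65,1],[0,0,-13]],[[158,-98,2],[0,0,-20]],[[212,-131,4],[0,0,-27]],[[266,-165,5],[0,0,-34]],[[320,-198,6],[0,0,-41]],[[374,-232,8],[0,0,-47]],[[428,-265,10],[0,0,-53]]]'

```text
time_s: 1.15
eef_pos: [0.5544, -0.2039, 0.2312]
ee_rot: [-3.141, -0.001, 1.348]
force: [0.4, -1.0, -0.6]
grip_width: 0.0871
```

```bash
cat > snap.py <<'E'
import sys
from h import *
from station import ctrl
s=ctrl.get_state();n,f=sys.argv[1:3];c=ctrl.capture(n);pickle.dump((s,c),open(f+".pkl","wb"));cv2.imwrite(f"pics/{f}.png",c["pixels"][:,:,::-1])
print(s["time_s"],s["eef_pos"],s["ee_rot"],s["force"],s["grip_width"])
E
python3 snap.py wrist w1
```

```text
1.15 [ 0.55437795 -0.20390103  0.23122587] [-3.14063596e+00 -8.69604492e-04  1.34787310e+00] [ 0.41963398 -1.00750166 -0.59463517] 0.08709525156933075
```

View pics/w1.png

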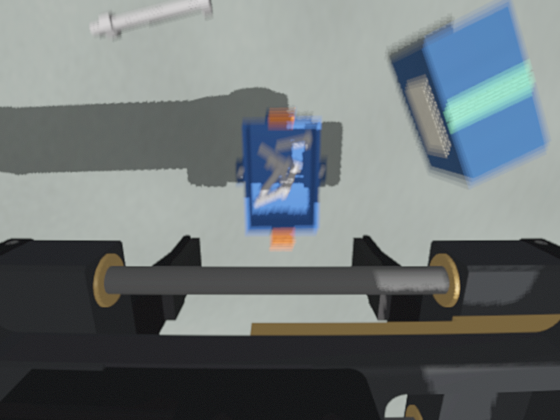

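The wrist view shows the bin at (281,177), its orange hooks at (281,119) and (283,238), the bolt top left and the blue carton to the right. I'll measure the rim here.

```bash
cat > bin.py <<'E'
from h import *
import sys
s,c=pickle.load(open(sys.argv[1]+".pkl","rb"));box=tuple(map(int,sys.argv[2:6]))
m=mask(c,(95,90,40),(130,255,255),box);uv=pix(m);P=cloud(c,uv,s);k=(P[:,2]>.047)&(P[:,2]<.064);k2=P[:,2]<.2
print(k.sum(),P[k].mean(0),"z med",np.median(P[k][:,2]))
Q=onz(c,uv[k],.055,s)[:,:2]
yaw=np.radians(-12.4)
for y in (-11.5,-12.4,-13):
    y=np.radians(y);A=np.c_[np.cos(y)*Q[:,0]+np.sin(y)*Q[:,1],-np.sin(y)*Q[:,0]+np.cos(y)*Q[:,1]]
    lo,hi=np.percentile(A,[1,99],axis=0);print(np.degrees(y),"ext",hi-lo,"centre",np.array([[np.cos(y),-np.sin(y)],[np.sin(y),np.cos(y)]])@((lo+hi)/2))
print(cv2.minAreaRect(Q.astype(np.float32)))
m=mask(c,(0,130,100),(20,255,255),box)
for ct in cv2.findContours(m,0,2)[0]:
    if cv2.contourArea(ct)<15: continue
    z=np.zeros_like(m);cv2.drawContours(z,[ct],-1,255,-1);PP=cloud(c,pix(z&m),s);print("hook",cv2.boundingRect(ct),np.median(PP,0))
E
python3 bin.py w1 225 95 345 260
```

```text
1034 [ 0.56998677 -0.17981975  0.05467991] z med 0.05530164688964184
-11.5 ext [0.07987539 0.11269836] centre [ 0.56284067 -0.1912507 ]
-12.4 ext [0.07940455 0.11270271] centre [ 0.56249197 -0.1915327 ]
-13.0 ext [0.07949962 0.11296522] centre [ 0.56245847 -0.19166961]
((0.5621159672737122, -0.19204510748386383), (0.11392330378293991, 0.08012393116950989), 77.49771118164062)
hook (273, 233, 19, 11) [ 0.55009299 -0.25124786  0.06903786]
hook (270, 114, 23, 8) [ 0.57513692 -0.12968753  0.07915618]
```

```bash
python3 snap.py wrist w2; python3 bin.py w2 215 85 345 260
```

```text
1.2 [ 0.55941729 -0.1930406   0.23145584] [ 3.13939321 -0.0093163   1.36327396] [3.58411035 6.52647258 0.39449463] 0.0870844780007346
1427 [ 0.55928255 -0.19799812  0.05451715] z med 0.055213915947022296
-11.5 ext [0.08021972 0.1190787 ] centre [ 0.56146875 -0.1942656 ]
-12.4 ext [0.07938436 0.11871982] centre [ 0.56127513 -0.19444073]
-13.0 ext [0.07938936 0.11881853] centre [ 0.56124281 -0.1946246 ]
((0.5615013241767883, -0.19437848031520844), (0.11921364814043045, 0.08002401888370514), 77.61441802978516)
hook (266, 247, 22, 13) [ 0.54793282 -0.25282287  0.0730096 ]
hook (266, 131, 25, 12) [ 0.57445966 -0.13380132  0.07594627]
```

View pics/w2.png

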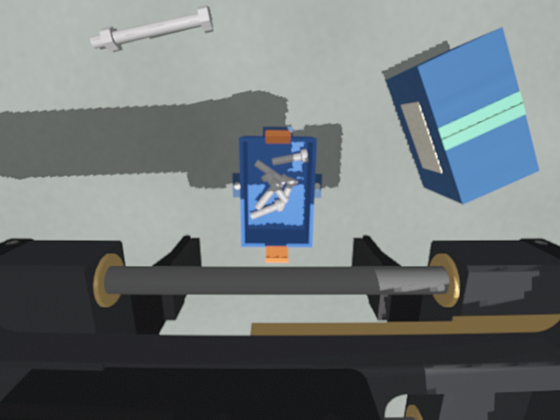

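Now settled, the bin sits at (277,190), crisp. The bin centre is about (0.561,-0.195) with yaw -12.4°, which agrees with the top view within 1 mm. Next is the pre-grasp above the lid.

```bash
cat > tgt.py <<'E'
from h import *
from station import ctrl
def lidR(yaw,tilt=25):
    return R.from_euler("z",yaw,degrees=True)*R.from_euler("y",-tilt,degrees=True)
TOOL=R.from_matrix(np.array([[0,1,0],[1,0,0],[0,0,-1.]]))  # cols: tool x=ly, y=lx, z=-n
E
python3 - <<'E'
from tgt import *
L=lidR(-12.05);n=L.apply([0,0,1]);p=np.array([.5642,.2334,.0699]);print(n)
s=ctrl.get_state();print(s["eef_pos"])
print(p+n*.13);go(s,p+n*.13,L*TOOL)
E
```

```text
[-0.4133062   0.08822799  0.90630779]
[ 0.55741415 -0.19637485  0.23135359]
[0.51047019 0.24486964 0.18772001]
shift mm [ 421.2 -138.8   46.5] rotvec deg [-24.98  -0.37  -0.18]
```

Emit:
carry_out --moves '[[[50,-16,0],[-3,0,0]],[[108,-35,2],[-6,0,0]],[[167,-55,10],[-9,0,0]],[[226,-74,20],[-13,0,0]],[[284,-94,30],[-17,0,0]],[[343,-113,38],[-21,0,0]],[[400,-132,44],[-24,0,0]],[[421,-139,46],[-25,0,0]]]' --grip 90

```text
time_s: 2.25
eef_pos: [0.5082, 0.2493, 0.1878]
ee_rot: [2.705, -0.008, 1.366]
force: [0.2, -0.7, -1.5]
grip_width: 0.0563
```

Emit:
carry_out --moves '[[[0,0,0],[0,0,0]],[[0,0,0],[0,0,0]],[[0,0,0],[0,0,0]],[[0,0,0],[0,0,0]],[[0,0,0],[0,0,0]],[[0,0,0],[0,0,0]],[[0,0,0],[0,0,0]],[[0,0,0],[0,0,0]]]'

```text
time_s: 3.25
eef_pos: [0.5082, 0.2494, 0.1878]
ee_rot: [2.705, -0.008, 1.366]
force: [0.2, 0.7, 0.2]
grip_width: 0.0561
```

```bash
python3 snap.py wrist w3; python3 snap.py side s3; python3 snap.py top t3
```

```text
3.25 [0.50817659 0.24935414 0.18781785] [ 2.70492145 -0.00786209  1.36597096] [0.15118412 0.7048283  0.17219957] 0.05611629341878481
3.3 [0.50820543 0.24933435 0.18782276] [ 2.70490469 -0.00787115  1.36592761] [-0.50693659 -0.02763869  0.33074388] 0.05655423425121267
3.35 [0.50819163 0.24934909 0.18779747] [ 2.7049264  -0.00785504  1.36594141] [0.26434644 0.11371967 0.18246552] 0.05636507753262878
```

View pics/w3.png

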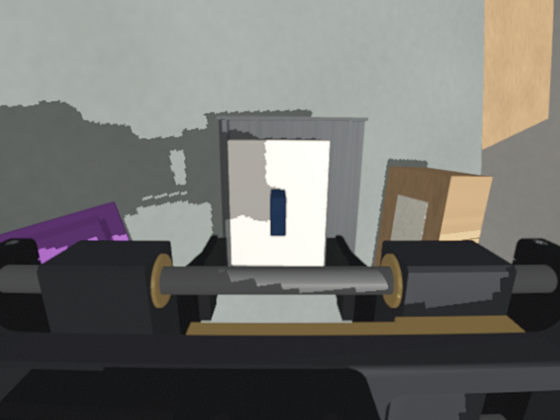

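View pics/s3.png

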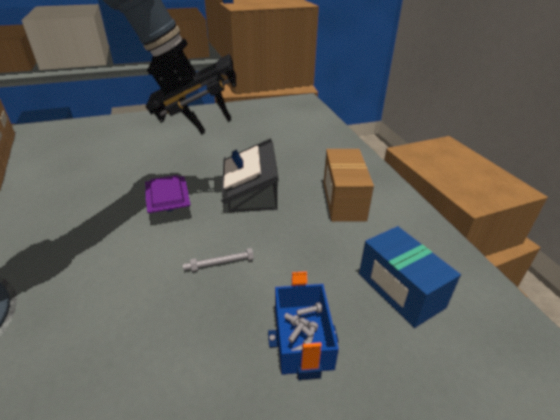

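The wrist view shows the lid plate spanning (228..329, 139..267) and the dark blue fin at (278,213) between the jaws.

Run:
```python
from tgt import *
s,c=pickle.load(open("w3.pkl","rb"))
print("gray",c["pixels"][200,245],c["pixels"][200,300],c["pixels"][130,240],c["pixels"][213,278])
h=cv2.cvtColor(c["pixels"],cv2.COLOR_RGB2HSV)
m=mask(c,(0,0,140),(180,60,255),(222,136,334,272))
m=max([(cv2.contourArea(q),i,q) for i,q in enumerate(cv2.findContours(m,0,2)[0])])[2]
a=cv2.approxPolyN(cv2.convexHull(m),4).reshape(-1,2);print(a)
L=lidR(-12.05);n=L.apply([0,0,1]);p=np.array([.5642,.2334,.0699])
# depth plane check
z=np.zeros(h.shape[:2],np.uint8);cv2.fillPoly(z,[a.astype(np.int32)],255);z=cv2.erode(z,np.ones((7,7)));z[180:245,260:295]=0
P=cloud(c,pix(z),s);q=np.median(P,0);nn=np.linalg.svd(P-P.mean(0))[2][2];nn*=np.sign(nn[2]);print("n fit",nn,"n",n,"off",np.median((P-p)@n))
p1=p+n*np.median((P-p)@n)
B=onplane(c,a,p1,n,s);ed=np.diff(np.r_[B,B[:1]],axis=0);print(np.linalg.norm(ed,axis=1),B.mean(0))
for e in ed: print(np.degrees(np.arctan2(*(L.inv().apply(e)[[1,0]]))))
mf=mask(c,(95,60,0),(130,255,120),(262,180,296,245));uv=pix(mf);P=cloud(c,uv,s);hh=(P-p1)@n;k=hh>.030
print("fin",len(uv),k.sum(),np.median(hh[k]));Q=L.inv().apply(P[k]-p1+0)
Q=L.inv().apply(onplane(c,uv[k],p1+n*.036,n,s)-p1);lo,hi=np.percentile(Q,[2,98],axis=0);print(lo,hi);f=L.apply([*(((lo+hi)/2)[:2]),0])+p1;print("lid top centre by fin",f, "rect",cv2.minAreaRect(Q[:,:2].astype(np.float32)))
```

```text
gray [171 168 160] [255 255 248] [104 106 107] [32 51 82]
[[330 140]
 [324 266]
 [230 265]
 [228 140]]
n fit [-0.4207264   0.01636818  0.9070399 ] n [-0.4133062   0.08822799  0.90630779] off 0.0003609744438698018
[0.12122259 0.09236916 0.12018556 0.08993091] [0.56434936 0.23576093 0.07013657]
-90.11967630513861
179.43342518262742
88.7188922302374
0.09774559035114516
fin 629 561 0.03596236269219028
[-0.00609973 -0.01196623  0.036     ] [0.00459857 0.0203239  0.036     ]
lid top centre by fin [0.56425793 0.23766062 0.06990994] rect ((-0.0004433067515492439, 0.00458107702434063), (0.033158011734485626, 0.011275744996964931), 89.84050750732422)
```

Run:
```python
from tgt import *
L=lidR(-12.05);p=np.array([.5642,.2334,.0702])+L.apply([-.0005,.003,0])
s=ctrl.get_state();print(p);go(s,p+L.apply([0,0,.022]),L*TOOL);go(s,p+L.apply([0,0,.13]),L*TOOL)
```

```text
[0.56438313 0.2364285  0.06998869]
shift mm [ -1.9   2.4 109.1] rotvec deg [ 0.02 -0.54  0.09]
shift mm [-0.9  2.4  1.2] rotvec deg [ 0.02 -0.54  0.09]
```

Emit:
carry_out --moves '[[[-1,2.4,12],[0,-0.5,0]],[[-1,2.4,30],[0,-0.5,0]],[[-1,2.4,48],[0,-0.5,0]],[[-1,2.4,66],[0,-0.5,0]],[[-2,2.4,82],[0,-0.5,0]],[[-2,2.4,95],[0,-0.5,0]],[[-2,2.4,104],[0,-0.5,0]],[[-2,2.4,109],[0,-0.5,0]]]'

```text
time_s: 4.4
eef_pos: [0.5554, 0.2383, 0.0895]
ee_rot: [2.705, 0.0, 1.362]
force: [-0.5, -0.0, -0.1]
grip_width: 0.0566
```

```bash
python3 snap.py wrist w4;python3 snap.py side s4
```

```text
4.4 [0.55538767 0.2383234  0.08952026] [2.70514695e+00 2.33714248e-04 1.36225742e+00] [-0.53695648 -0.00507522 -0.07858234] 0.05661222980263893
4.45 [0.5553287  0.23813248 0.08921892] [2.70550312e+00 5.57764348e-04 1.36205581e+00] [ 0.50118897 -0.06205536 -0.46205052] 0.05623345252792336
```

View pics/w4.png

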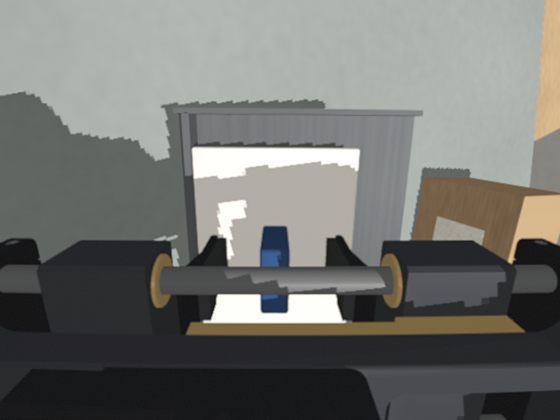

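The fin (275,268) stands midway between the fingers. I'll close now.

Emit:
carry_out --moves '[[[0,0,0],[0,0,0]],[[0,0,0],[0,0,0]],[[0,0,0],[0,0,0]],[[0,0,0],[0,0,0]],[[0,0,0],[0,0,0]],[[0,0,0],[0,0,0]],[[0,0,0],[0,0,0]],[[0,0,0],[0,0,0]]]' --grip 255 --squeeze 50

```text
time_s: 5.5
eef_pos: [0.5551, 0.2383, 0.0897]
ee_rot: [2.705, 0.0, 1.362]
force: [-1.3, 0.2, 0.5]
grip_width: 0.0138
```

```bash
python3 snap.py wrist w5
```

```text
5.5 [0.55513206 0.23831148 0.08971585] [2.70527765e+00 3.89248027e-04 1.36226367e+00] [-1.31711853  0.24361953  0.52985758] 0.013808212031689346
```

Emit:
carry_out --moves '[[[0,0,-4],[0,0,0]],[[0,0,-12],[0,0,0]],[[0,0,-24],[0,0,0]],[[0,0,-40],[0,0,0]],[[0,0,-60],[0,0,0]],[[0,0,-80],[0,0,0]],[[0,0,-100],[0,0,0]],[[0,0,-110],[0,0,0]]]'

```text
time_s: 6.55
eef_pos: [0.5093, 0.2485, 0.1911]
ee_rot: [2.704, -0.001, 1.363]
force: [-0.3, 0.2, -1.2]
grip_width: 0.0136
```

```bash
python3 snap.py side s6;  python3 - <<'E'
from tgt import *
L=lidR(-12.4,0)
s=ctrl.get_state();print(s["eef_pos"],s["grip_width"],s["force"]);go(s,[.561,-.195,.21],L*TOOL)
E
```

```text
6.55 [0.50931681 0.24854742 0.19108759] [ 2.70378939e+00 -1.01868982e-03  1.36299160e+00] [-0.33069875  0.23004801 -1.24249751] 0.013565814159342092
[0.50938888 0.2488952  0.19175125] 0.013589098229927035 [-0.39615237  0.43032556 -0.7309515 ]
shift mm [-423.7  136.6   43.1] rotvec deg [25.13 -0.2   0.48]
```

View pics/s6.png

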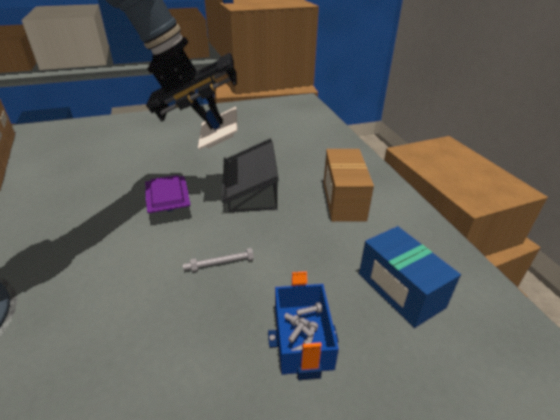

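The lid is in the jaws at (217,128) and the stand is empty. Now over the bin.

Emit:
carry_out --moves '[[[-40,13,2],[1,0,0]],[[-98,32,6],[4,0,0]],[[-156,50,12],[8,0,0]],[[-214,69,18],[12,0,0]],[[-272,88,25],[16,0,0]],[[-328,106,32],[20,0,0]],[[-380,123,38],[23,0,0]],[[-424,137,43],[25.1,-0.2,0.5]]]'

```text
time_s: 7.6
eef_pos: [0.5611, -0.1986, 0.2098]
ee_rot: [-3.14, 0.0, 1.352]
force: [0.2, -0.0, -1.1]
grip_width: 0.0136
```

Emit:
carry_out --moves '[[[0,0,0],[0,0,0]],[[0,0,0],[0,0,0]],[[0,0,0],[0,0,0]],[[0,0,0],[0,0,0]],[[0,0,0],[0,0,0]],[[0,0,0],[0,0,0]],[[0,0,0],[0,0,0]],[[0,0,0],[0,0,0]]]'

```text
time_s: 8.6
eef_pos: [0.5611, -0.1986, 0.2098]
ee_rot: [-3.14, 0.0, 1.352]
force: [-0.3, -0.6, -1.7]
grip_width: 0.0139
```

```bash
python3 snap.py wrist w7;python3 snap.py top t7;python3 snap.py side s7
python3 - <<'E'
import cv2
a=cv2.resize(cv2.imread("pics/w7.png"),(400,300));b=cv2.resize(cv2.imread("pics/t7.png"),(400,300));c=cv2.resize(cv2.imread("pics/s7.png"),(400,300))
cv2.imwrite("pics/m7.png",cv2.vconcat([cv2.hconcat([a,b]),cv2.hconcat([c,c*0])]))
E
```

```text
8.6 [ 0.56109272 -0.19860172  0.20982607] [-3.14034392e+00  3.29700543e-04  1.35155882e+00] [-0.32114854 -0.59350255 -1.7355997 ] 0.013945697486453058
8.65 [ 0.56107218 -0.1985954   0.20977697] [-3.14023991e+00  2.99771049e-04  1.35152133e+00] [ 0.52886548 -0.53142296 -1.4379234 ] 0.013456141782935142
8.7 [ 0.56109855 -0.19857568  0.20978574] [-3.14028318e+00  2.81413299e-04  1.35156600e+00] [ 0.70710069  0.33178215 -1.5941658 ] 0.013609355627604847
```

View pics/m7.png

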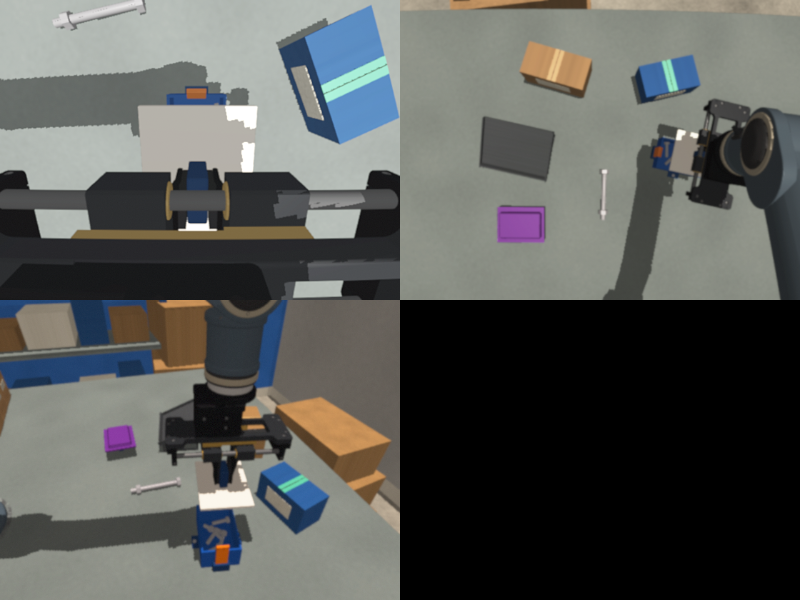

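The lid hangs level over the bin in all three views, with the far hook visible just beyond its edge. I'll measure the lid's offset in the hand.

Run:
```python
from tgt import *
s,c=pickle.load(open("w7.pkl","rb"))
m=mask(c,(0,0,140),(180,60,255),(180,135,380,255))
m=max([(cv2.contourArea(q),i,q) for i,q in enumerate(cv2.findContours(m,0,2)[0])])[2]
z=np.zeros((420,560),np.uint8);cv2.drawContours(z,[m],-1,255,-1);print(cv2.boundingRect(m))
R0=R.from_euler("xyz",s["ee_rot"])
P=R0.inv().apply(cloud(c,pix(cv2.erode(z,np.ones((7,7)))),s)-s["eef_pos"]);
k=abs(P[:,2]-np.median(P[:,2]))<.008;nn=np.linalg.svd(P[k]-P[k].mean(0))[2][2];print("plate z tool",np.median(P[:,2]),nn,np.percentile(P[:,2],[5,95]))
# edges on plane
zt=.022
o,r=rays(c,m.reshape(-1,2),s)
n=R0.apply([0,0,1]);p0=s["eef_pos"]+n*zt
Q=R0.inv().apply(onplane(c,m.reshape(-1,2),p0,n,s)-s["eef_pos"])
f=Q[Q[:,0]>Q[:,0].max()-.006];f=f[abs(f[:,1])<.038];print("far edge",np.polyfit(f[:,1],f[:,0],1),len(f))
for sg in (1,-1):
    e=Q[(Q[:,1]*sg>.038)&(Q[:,0]<Q[:,0].max()-.006)&(Q[:,0]>.02)];print(sg,len(e),np.polyfit(e[:,0],e[:,1],1),np.median(e[:,1]))
# fin rear end & hook
m=mask(c,(0,130,100),(20,255,255),(240,100,310,150));u=pix(m);print("hook",cv2.boundingRect(m),np.median(cloud(c,u,s),0))
# top view: lid near edge
st,ct=pickle.load(open("t7.pkl","rb"))
m=mask(ct,(0,0,140),(180,60,255),(160+300,170,500,260));u=pix(m);print(len(u),cv2.boundingRect(m))
PP=R0.inv().apply(cloud(ct,u,st)-s["eef_pos"]);print(np.percentile(PP,[2,50,98],axis=0))
```

```text
(180, 135, 200, 120)
plate z tool 0.0215941235138912 [-0.00108245  0.00106823 -0.99999884] [0.02044682 0.20969943]
far edge [-0.27945026  0.06869645] 8
1 1 [0.31845726 0.01910159] 0.03820317580632004
-1 32 [ 0.18529163 -0.05512867] -0.046709714689699394
hook (261, 124, 28, 13) [ 0.57464357 -0.13390752  0.07580835]
19 (460, 172, 5, 5)
[[-0.13036073  0.11863202  0.20737942]
 [-0.12546967  0.12375312  0.2098592 ]
 [-0.12182252  0.12716659  0.21258303]]<stdin>:16: RankWarning: Polyfit may be poorly conditioned
```

Run:
```python
from tgt import *
s,c=pickle.load(open("w7.pkl","rb"))
R0=R.from_euler("xyz",s["ee_rot"])
V=np.mgrid[130:250,170:380];uv=np.c_[V[1].ravel(),V[0].ravel()]
P=R0.inv().apply(cloud(c,uv,s)-s["eef_pos"]);m=(abs(P[:,2]-.0215)<.004)
z=np.zeros((420,560),np.uint8);z[uv[m][:,1],uv[m][:,0]]=255
z=cv2.morphologyEx(z,cv2.MORPH_OPEN,np.ones((3,3)))
q=pix(z);n=R0.apply([0,0,1]);Q=R0.inv().apply(onplane(c,q,s["eef_pos"]+n*.0215,n,s)-s["eef_pos"])
top=[(Q[q[:,0]==x][:,0].max(),np.median(Q[q[:,0]==x][:,1])) for x in range(205,345,5) if (q[:,0]==x).any()]
top=np.array(top);print("far",np.polyfit(top[:,1],top[:,0],1))
rows=np.array([(Q[q[:,1]==y][:,1].min(),Q[q[:,1]==y][:,1].max(),np.median(Q[q[:,1]==y][:,0])) for y in range(155,225,5) if (q[:,1]==y).any()]);print(rows.round(4))
print(np.polyfit(rows[:,2],rows[:,:2].mean(1),1))
```

```text
far [-2.98451551e-05  5.94534403e-02]
[[-0.0438  0.0453  0.0557]
 [-0.0435  0.045   0.0531]
 [-0.0437  0.0452  0.0504]
 [-0.0439  0.0448  0.0477]
 [-0.0435  0.045   0.0449]
 [-0.0437  0.0452  0.0421]
 [-0.0439  0.0448  0.0394]
 [-0.0435  0.045   0.0365]
 [-0.0437  0.0452  0.0337]
 [-0.0434  0.0449  0.0308]
 [-0.0436  0.0451  0.028 ]
 [-0.0438  0.0453  0.025 ]
 [-0.0434  0.0449  0.0221]
 [-0.0436  0.0451  0.0191]]
[-0.00168347  0.00077397]
```

View pics/w7.png

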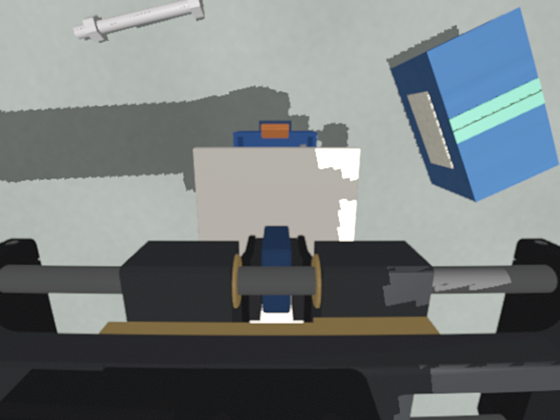

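Run:
```python
from tgt import *
s=ctrl.get_state();go(s,[.561,-.195,.115],lidR(-12.4,0)*TOOL)
```

```text
shift mm [ 3.5 -0.7 94.8] rotvec deg [-0.07  0.02 -0.16]
```

Emit:
carry_out --moves '[[[2,-0.5,8],[0,0,0]],[[3.5,-0.7,22],[0,0,0]],[[3.5,-0.7,38],[0,0,-0.2]],[[3.5,-0.7,54],[0,0,-0.2]],[[3.5,-0.7,70],[0,0,-0.2]],[[3.5,-0.7,83],[0,0,-0.2]],[[3.5,-0.7,91],[0,0,-0.2]],[[3.5,-0.7,95],[0,0,-0.2]]]'

```text
time_s: 9.75
eef_pos: [0.561, -0.195, 0.1143]
ee_rot: [-3.14, 0.0, 1.355]
force: [-0.2, -0.2, -1.3]
grip_width: 0.0139
```

```bash
python3 snap.py side s8; python3 snap.py wrist w8
python3 - <<'E'
import cv2
a=cv2.resize(cv2.imread("pics/s8.png")[220:400,230:430],None,fx=2.2,fy=2.2);b=cv2.resize(cv2.imread("pics/w8.png")[90:270,180:380],None,fx=1.7,fy=2.2)
cv2.imwrite("pics/m8.png",cv2.hconcat([a,b]))
E
```

```text
9.75 [ 0.56103438 -0.19500576  0.1143074 ] [-3.14001212e+00  2.07660130e-04  1.35510293e+00] [-0.24545818 -0.20627875 -1.33528411] 0.013897288661619522
9.8 [ 0.56092403 -0.19498403  0.11415173] [-3.13975658e+00  1.72906714e-04  1.35503834e+00] [ 0.21247812 -0.21033505 -1.99130316] 0.01347004851177923
```

View pics/m8.png

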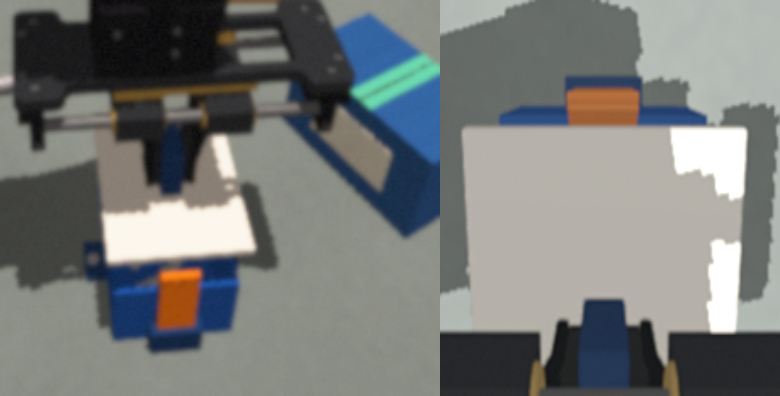

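Side and wrist views show the lid square over the bin; the hook (x≈603) is centred on the lid (x≈604). I'll lower to the hooks first.

Emit:
carry_out --moves '[[[0,0,3],[0,0,0]],[[0,0,6],[0,0,0]],[[0,0,9],[0,0,0]],[[0,0,12],[0,0,0]],[[0,0,14],[0,0,0]],[[0,0,16],[0,0,0]],[[0,0,18],[0,0,0]],[[0,0,20],[0,0,0]]]'

```text
time_s: 10.85
eef_pos: [0.5618, -0.1952, 0.0954]
ee_rot: [3.141, 0.0, 1.355]
force: [-0.8, -0.2, 6.5]
grip_width: 0.0134
```

Emit:
carry_out --moves '[[[0,0,2],[0,0,0]],[[0,0,4],[0,0,0]],[[0,0,6],[0,0,0]],[[0,0,8],[0,0,0]],[[0,0,10],[0,0,0]],[[0,0,11.5],[0,0,0]],[[0,0,13],[0,0,0]],[[0,0,14],[0,0,0]]]'

```text
time_s: 11.85
eef_pos: [0.5613, -0.1952, 0.0828]
ee_rot: [-3.14, 0.001, 1.355]
force: [-6.5, 0.3, 15.8]
grip_width: 0.0135
```

```bash
python3 snap.py side s9; python3 snap.py wrist w9
python3 - <<'E'
import cv2
a=cv2.resize(cv2.imread("pics/s9.png")[220:400,230:430],None,fx=2.2,fy=2.2);b=cv2.resize(cv2.imread("pics/w9.png")[90:270,180:380],None,fx=1.7,fy=2.2)
cv2.imwrite("pics/m9.png",cv2.hconcat([a,b]))
E
```

```text
11.85 [ 0.56127303 -0.19524519  0.08276825] [-3.14041877e+00  1.30273676e-03  1.35471380e+00] [-6.51472679  0.34203118 15.78668818] 0.01348660391345888
11.9 [ 0.5612959  -0.19522697  0.082802  ] [-3.14060796e+00  1.32766229e-03  1.35475337e+00] [-5.99634732  0.93240623 11.11407513] 0.013496463048109211
```

View pics/m9.png

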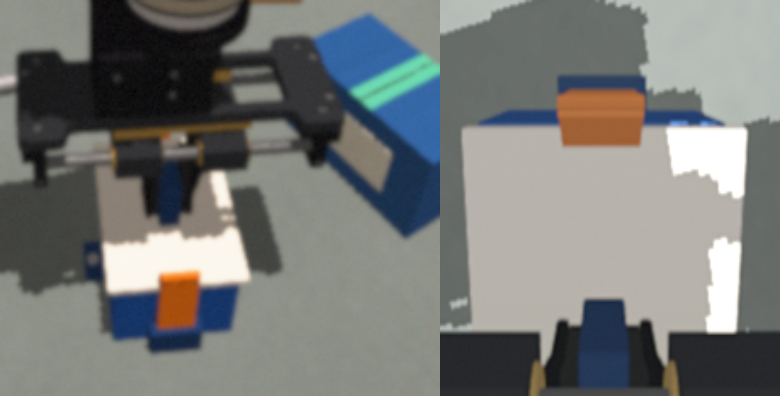

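At both ends the orange barb now overlaps the lid (far hook at (600,118), near hook at (180,290) in the montage). One more press will confirm it's bottomed out.

Emit:
carry_out --moves '[[[0,0,1],[0,0,0]],[[0,0,2],[0,0,0]],[[0,0,3],[0,0,0]],[[0,0,3],[0,0,0]],[[0,0,3],[0,0,0]],[[0,0,3],[0,0,0]],[[0,0,3],[0,0,0]],[[0,0,3],[0,0,0]]]'

```text
time_s: 12.95
eef_pos: [0.5613, -0.1952, 0.0828]
ee_rot: [-3.141, 0.002, 1.354]
force: [-7.0, 1.8, 19.1]
grip_width: 0.0134
```

TCP didn't move, so it has hit the hard stop at the expected home height (0.0825 predicted). Releasing.

Emit:
carry_out --moves '[[[0,0,0],[0,0,0]],[[0,0,0],[0,0,0]],[[0,0,0],[0,0,0]],[[0,0,0],[0,0,0]],[[0,0,0],[0,0,0]],[[0,0,0],[0,0,0]],[[0,0,0],[0,0,0]],[[0,0,0],[0,0,0]]]' --grip 120

```text
time_s: 13.95
eef_pos: [0.5613, -0.1952, 0.0827]
ee_rot: [-3.141, 0.002, 1.354]
force: [0.0, -0.4, 0.7]
grip_width: 0.0459
```

Emit:
carry_out --moves '[[[0,0,-10],[0,0,0]],[[0,0,-25],[0,0,0]],[[0,0,-45],[0,0,0]],[[0,0,-65],[0,0,0]],[[0,0,-90],[0,0,0]],[[0,0,-110],[0,0,0]],[[0,0,-125],[0,0,0]],[[0,0,-130],[0,0,0]]]'

```text
time_s: 14.95
eef_pos: [0.5619, -0.195, 0.2143]
ee_rot: [3.14, 0.003, 1.354]
force: [0.3, -1.0, -0.5]
grip_width: 0.0462
```

Emit:
carry_out --moves '[[[-5,0,0],[0,0,0]],[[-20,0,0],[0,0,0]],[[-40,0,0],[0,0,0]],[[-55,0,0],[0,0,0]],[[-60,0,0],[0,0,0]],[[-60,0,0],[0,0,0]],[[-60,0,0],[0,0,0]],[[-60,0,0],[0,0,0]]]'

```text
time_s: 15.95
eef_pos: [0.5493, -0.2529, 0.2146]
ee_rot: [3.14, 0.002, 1.356]
force: [0.6, -0.4, 0.3]
grip_width: 0.0462
```

```bash
python3 snap.py side s10; python3 snap.py wrist w10;python3 snap.py top t10
python3 - <<'E'
import cv2
a=cv2.resize(cv2.imread("pics/s10.png")[220:400,230:430],None,fx=2,fy=2.2);b=cv2.resize(cv2.imread("pics/w10.png"),(396,396))
cv2.imwrite("pics/m10.png",cv2.hconcat([a,b]))
from tgt import *
s,c=pickle.load(open("w10.pkl","rb"))
yw=np.radians(-12.4);V=np.mgrid[60:300,180:400];uv=np.c_[V[1].ravel(),V[0].ravel()]
P=cloud(c,uv,s);h=cv2.cvtColor(c["pixels"],cv2.COLOR_RGB2HSV)[uv[:,1],uv[:,0]]
m=(abs(P[:,2]-.061)<.006)&(h[:,1]<70)&(h[:,2]>120)
z=np.zeros((420,560),np.uint8);z[uv[m][:,1],uv[m][:,0]]=255;z=cv2.morphologyEx(z,cv2.MORPH_OPEN,np.ones((3,3)))
q=pix(z);Z=cloud(c,q,s);n=np.linalg.svd(Z-Z.mean(0))[2][2];print("plate z",np.median(Z[:,2]),"n",n,len(q))
print(cv2.minAreaRect(onz(c,q,.061,s)[:,:2].astype(np.float32)))
m=mask(c,(0,130,100),(20,255,255),(180,60,400,320))
for ct in cv2.findContours(m,0,2)[0]:
    if cv2.contourArea(ct)>15:
        zz=np.zeros_like(m);cv2.drawContours(zz,[ct],-1,255,-1);Q=cloud(c,pix(zz&m),s);print("hook",cv2.boundingRect(ct),np.median(Q,0),np.percentile(Q[:,2],[5,95]))
E
```

```text
15.95 [ 0.54933888 -0.25286002  0.21458287] [3.14003054e+00 2.46564668e-03 1.35559064e+00] [ 0.63632397 -0.38345796  0.30457564] 0.04623040800847718
16.0 [ 0.54927626 -0.25296233  0.21452796] [3.14013953e+00 2.53628737e-03 1.35545305e+00] [-0.21262394  0.26134748  0.83290196] 0.04618232602138672
16.05 [ 0.54922918 -0.25308541  0.21453067] [3.14016310e+00 2.59638525e-03 1.35522610e+00] [-0.05866683 -0.19588633 -0.53681111] 0.04644458871315936
plate z 0.061525791050883794 n [ 7.66418733e-04 -9.19450536e-04  9.99999284e-01] 11245
((0.5622960329055786, -0.19497543573379517), (0.11913582682609558, 0.09001188725233078), 77.79618072509766)
hook (263, 195, 23, 14) [ 0.54786128 -0.25372759  0.07440757] [0.06783725 0.08053469]
hook (261, 60, 27, 13) [ 0.57391658 -0.13609744  0.07278012] [0.0668692  0.08020725]
```

View pics/m10.png

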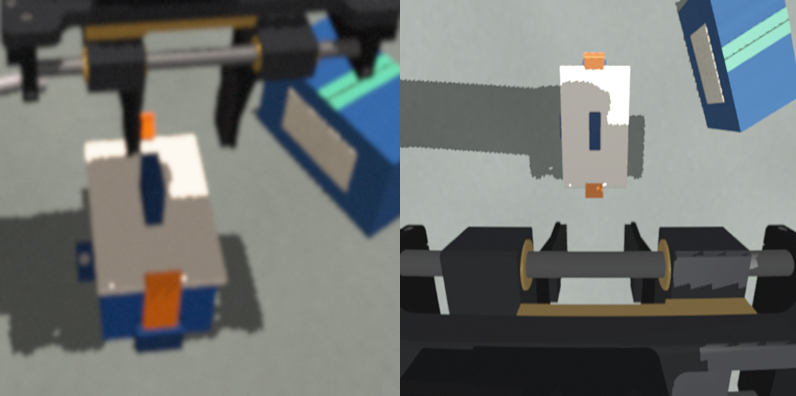

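View pics/t10.png

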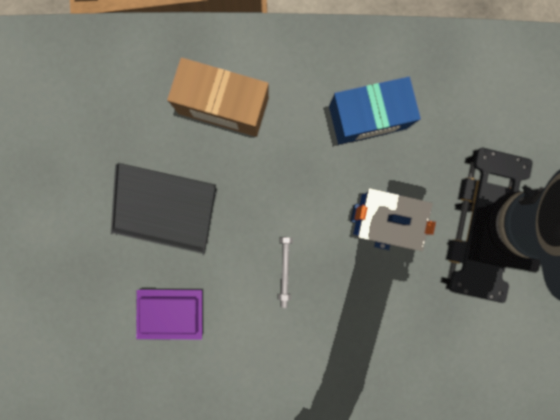

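The lid lies flat on the bin with its fin clear of the jaws, and both orange hooks overlap its ends. The plate top measures 0.0615 m (0.061 expected) and is level to about 0.001 rad. The cartons and bolt are at their original pixels. Handing in.

```bash
python3 -c "
from station import ctrl
print(ctrl.hand_in())"
```

```text
the job is handed in; nothing more can be done
None
```

I took the white lid off the stand by its fin and pushed it straight down onto the bin until it stopped. I then let go, backed the arm clear and handed the job in at about 16 s. No verdict is reported at hand-in.

What my last checks showed:
- **Height:** the plate top is at 61.5 mm, against 61 mm expected when home. A further 3 mm push did not move the lid; the force read 19 N.
- **Level and alignment:** the lid is level to about 0.001 rad. It sits about 1.3 mm from my estimate of the bin centre, and its yaw matches the bin's to about 0.4°.
- **Hooks:** both barbs overlap the ends of the lid in the wrist and side pictures. I judged the hooks upright by eye and did not measure their angles.
- **Cartons and bolt:** all three looked unmoved in the final top picture.

**Disagreements:** my first wrist picture of the bin was blurred because the arm was still moving, and put the bin about 4 mm off, so I threw it out. After that the top and wrist cameras put the bin about 1 mm apart, and I aimed between them. The lid's position on the stand also differed by 2–4 mm between cameras; the check of the lid in the jaws put it within 1 mm of the TCP.

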